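# Put away the loose fittings after the lab practical

### The job

Clear up the bench after the practical: stand the large brass weight in the wide bay of the wooden weight box and the small brass weight in its narrow bay, stand both rubber stoppers in the round dish, wide end down as they are now, and lay the metal boss head flat in the plain rectangular tray, screw upward as it lies now. Leave the glass beaker and the flask standing where they are.

Things in the scene. Friction and masses are not known exactly. Their poses are not given: they have to be found in the camera images.
- weight_large: Large brass laboratory weight: upright solid cylinder 48 mm in diameter and 38 mm tall, with a small knob on top (22 mm diameter, total height 58 mm); about 550 g. Origin at the centre of its underside, z up.
- weight_small: Small brass laboratory weight: upright solid cylinder 30 mm in diameter and 36 mm tall, with a small knob on top (22 mm diameter, total height 56 mm); about 200 g. Origin at the centre of its underside, z up.
- stopper_a: Rubber stopper, black, a solid slightly tapered plug standing on its wide end: 36 mm diameter at the bottom, 30 mm at the top, 36 mm tall; about 40 g. Origin at the centre of its underside, z up. The two stoppers are alike.
- stopper_b: Rubber stopper, black, a solid slightly tapered plug standing on its wide end: 36 mm diameter at the bottom, 30 mm at the top, 36 mm tall; about 40 g. Origin at the centre of its underside, z up. The two stoppers are alike.
- boss_head: Boss head (retort-stand clamp fitting), grey metal block 52 mm long (x), 26 mm wide (y) and 32 mm tall, cut by a slot across its width above 14 mm height (x -10 to 0 mm). A winged thumb screw stands up from its -x end (at x -18 mm, to 52 mm height), a second one sticks out of its +x end (to x 39 mm, at 15 mm height). The two long flat sides, 26 mm apart, are free to grip; about 130 g. Origin at the centre of the block's underside, x along its length, z up.
- weight_box: Low wooden weight box, fixed, 143 x 80 mm outside (x, y), rim 12 mm high, floor 3 mm thick, walls 5 mm, divided across x into two bays 70 mm deep in y: the wide bay, 80 mm, has its centre at x -26.5 mm, y 0; the narrow bay, 48 mm, has its centre at x +42.5 mm, y 0. Origin under the middle of the box, x along its length, z up. It may be turned any way.
- dish: Shallow round white ceramic dish, fixed, 136 mm outside diameter at the rim, flat inside floor 3 mm thick and about 124 mm across, rim 14 mm high. Origin at the centre of its underside, z up.
- tray: Plain undivided grey plastic tray, fixed, 130 x 100 mm outside (x, y), inside 120 x 90 mm, walls 5 mm, floor 3 mm thick, rim 12 mm high. Origin under its centre, x along its length, z up. It may be turned any way.
- beaker: Small glass beaker, open cup about 52 mm in diameter and 65 mm tall; a bystander to be left alone. Origin at the centre of its underside, z up.
- flask: Small greenish conical flask, 58 mm in diameter at the base, 70 mm tall; a bystander to be left alone. Origin at the centre of its underside, z up.
Mind the look-alikes: they are no part of the job. What is shaped like the tray but red is not meant.

How it is judged:
By the outcome, as a careful person would: the job done as asked, in the order asked, and still so for the second after the job is handed in, with the robot touching nothing.
It also fails if it takes over 112 s, if anything falls off the work surface, if the arm or the gripper's body presses on something with over 40 N, if the wrist force passes 120 N, or if a joint passes its speed limit or range.

### The arm

A 6-joint arm with a two-finger parallel gripper is mounted at the origin on the work surface. World frame = base frame: x ahead of the robot, y to its left, z up, the work surface at z = 0. Lengths are in m, angles in rad, forces in N, time in s.
With the tool pointing down it reaches from about 0.3 to 0.75 m from the base axis. Payload 8.5 kg.
Tool frame: the origin (TCP) lies on the centre line of the jaws, within the pads' length; the fingertips stand ctrl.tcp_to_tips ahead of it and the grasp point (between the pads) lies 11 mm behind it (ctrl.tcp_to_tips is the distance from the TCP to the fingertips, in m); z points along the fingers, y is the line along which they close (so a half turn about z gives the same grasp; the last joint's range is limited). The gripper opens to 85 mm and grips with 20 to 120 N. Pads are 22 mm wide; open, the fingers measure 114 mm over their backs; the gripper's body (76 mm by 85 mm) begins 54 mm behind the grasp point. The pads swing forward as they close: fully open they stand 13 mm farther back than shut.
Start: joints at [-1.349, 0.381, 1.297, -0, 1.464, -0.215], TCP at [0.233, -0.498, 0.239] pointing down, gripper open.
Joint ranges: [-3.11, 3.11], [-0.89, 2.33], [0.22, 2.48], [-1.42, 4.56], [0.17, 2.85], [-2.88, 2.88]. Speed limits (rad/s): [2.39, 2.39, 3.14, 3.14, 3.14, 3.14].

### API

Orientations are given as a unit quaternion [x, y, z, w].
In Python, from rig import state, optics, ctrl gives the robot as it stands.
- The arm moves only by the shell command python3 -m crank 'ROWS' [FORCE]. ROWS is JSON, a list of rows, each a list of 7 numbers: the closure in counts, from 0 (fully open) to 255 (shut), then the shift along the tool's x, y, z each as a share of 0.2 m, from -1 to 1, then the turn, a rotation vector about the tool's x, y, z each as a share of 60 degrees, from -1 to 1. A call has 1 to 10 rows; each row is the pose to reach, as a shift and turn from the pose commanded when the call began, along the tool's axes at that moment; what a row does not reach only later rows make up. A row lasts 1/12 s, in which the tool goes at most 41.7 mm and 7.16 degrees, less where a joint would pass 70% of its speed; a pose out of reach is approached as far as the arm can. A call with a number of a shift or a turn outside -1 to 1 is refused whole. A call with a gripper value outside its range is refused whole. The fingers move at their own pace and stop on an object; FORCE is the grip in N (left out, the last holds). Time passes only in rows, so rows that repeat a pose let the fingers close. It gives the time, the measured TCP pose, the force, the opening and the grip force at its end, in the units of the state.
- state(): the state, without advancing time (a new reading comes with each control period).
- optics.get_image(name): name is "side" or "top"; returns the picture (480x640x3 uint8, red, green, blue); there is no depth.
- optics.calibration(name): a dict with "mtx" (3x3 intrinsics, pixels), "rvec" (rotation vector, rad) and "tvec" (3), from world to camera coordinates, as OpenCV has them. Camera axes: x right, y down, z forward; pixel columns grow to the right and rows downward; lengths in m; the calibration is good to about 2 mm. A picture is of the moment at which its call begins. calibration takes no time and is no camera call.
- ctrl.finish_job(): hands the job in; it is judged then, once.
The state is a dict: "time_s": time; "joint_positions": joint angles; "dq": joint speeds; "tau": joint torques, N m; "tool_pos": TCP position; "tool_rot": TCP orientation; "wrist_force": force on the tool from outside, world axes, zero at the start; "torque": the same for the moment, N m; "grip_width": finger opening in m; "grasp_force": force on a finger pad.
Only numpy, scipy, OpenCV 4.12 (cv2) and the standard library are available. Lean on these libraries where they do the work, as an engineer would, in place of code of your own. Each camera call takes 0.05 s, during which the arm holds its last target. There are 200 camera calls.

## Working session

There is one attempt and no reset: what is moved stays moved. The work goes in short steps, Python scripts to look and compute and a shell command to move; the robot and the scene stay as the last step left them, time stands still between calls to the robot, and variables do not carry over. Pictures are saved under pics/ and viewed, at most 16 in all, crops included, and the job is handed in when it is done.

```bash
ls; mkdir -p pics
python3 - <<'E'
from rig import state, optics, ctrl
import cv2
for n in("top","side"):
    cv2.imwrite(f"pics/{n}0.png",optics.get_image(n)[:,:,::-1]); c=optics.calibration(n); print(n,c)
s=state();print(s,ctrl.tcp_to_tips)
E
```

```text
pics
top {'mtx': array([[601.25622724,   0.        , 325.96584164],
       [  0.        , 601.25622724, 248.69605246],
       [  0.        ,   0.        ,   1.        ]]), 'rvec': array([ 2.2195853 , -2.16660069,  0.09767352]), 'tvec': array([-0.02475753,  0.43331081,  1.24028467])}
side {'mtx': array([[437.02815266,   0.        , 327.68090587],
       [  0.        , 437.02815266, 239.89880865],
       [  0.        ,   0.        ,   1.        ]]), 'rvec': array([ 0.81121457, -2.50069129,  1.17505074]), 'tvec': array([0.37595748, 0.19578679, 0.72413764])}
{'time_s': 0.1, 'joint_positions': array([-1.34930525e+00,  3.81117673e-01,  1.29817922e+00, -1.05957249e-06,
        1.46355556e+00, -2.15254758e-01]), 'dq': array([ 6.50760931e-04, -8.78429158e-04, -1.67053474e-03, -5.21967553e-04,
        4.96432043e-04, -9.41406427e-05]), 'tau': array([ 4.45012789e-03, -4.49225056e+01, -2.31655025e+01, -1.54852469e-04,
        3.69112080e-03, -2.92635343e-05]), 'tool_pos': array([ 0.23261044, -0.49811549,  0.23878132]), 'tool_rot': array([ 9.76251030e-01,  2.16641479e-01, -2.49083070e-06, -6.29896035e-04]), 'wrist_force': array([ 0.35271699, -0.7112398 , -0.02406103]), 'torque': array([-0.01878643,  0.01116722,  0.02736389]), 'grasp_force': 0.0, 'grip_width': 0.08534841489904517} 0.008
```

View pics/top0.png

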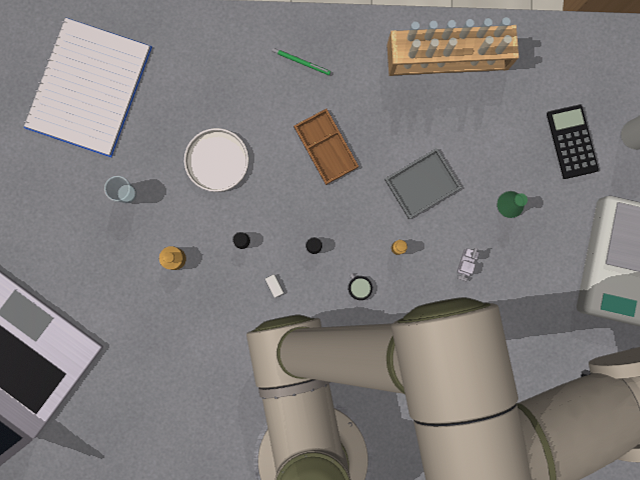

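View pics/side0.png

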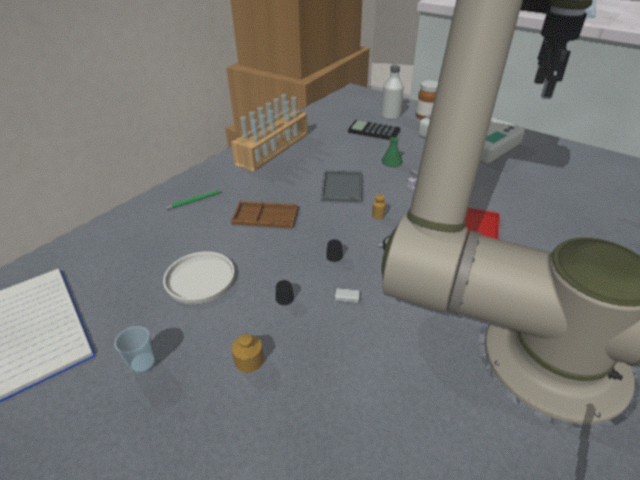

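Top view: large weight (171,258), small weight (400,247), stoppers (241,240) and (314,245), boss (468,263), dish (217,160), box (326,147), grey tray (424,184). The red look-alike tray is hidden by the arm in the top view and shows in the side view at (483,222). The grey tray is the one meant. I'll confirm with an enlarged crop and measure from the masks.

```bash
cat > h.py <<'E'
import numpy as np, cv2
from rig import state, optics, ctrl
from scipy.spatial.transform import Rotation as R
def ray(cam,uv,z):
    c=optics.calibration(cam); Rm=cv2.Rodrigues(c["rvec"])[0]; t=c["tvec"]
    d=Rm.T@np.linalg.inv(c["mtx"])@np.array([uv[0],uv[1],1.]); o=-Rm.T@t
    return o+d*(z-o[2])/d[2]
def proj(cam,p):
    c=optics.calibration(cam); return cv2.projectPoints(np.array([p],float),c["rvec"],c["tvec"],c["mtx"],None)[0].ravel()
def blobs(mask,amin):
    cs,_=cv2.findContours(mask.astype(np.uint8),cv2.RETR_EXTERNAL,cv2.CHAIN_APPROX_NONE)
    return [c for c in cs if cv2.contourArea(c)>amin]
def go(p,yaw):
    "shift/turn shares to reach TCP p, pointing down, jaw-line (tool y) at world angle yaw mod pi (nearest)"
    s=state(); Rt=R.from_quat(s["tool_rot"]); M=Rt.as_matrix()
    best=None
    for k in range(-2,3):
        a=yaw+k*np.pi; y=np.array([np.cos(a),np.sin(a),0]); z=np.array([0,0,-1.]); x=np.cross(y,z)
        rv=(Rt.inv()*R.from_matrix(np.c_[x,y,z])).as_rotvec()
        if best is None or np.linalg.norm(rv)<np.linalg.norm(best): best=rv
    sh=M.T@(np.array(p)-s["tool_pos"])/.2
    return np.round(sh,3),np.round(best/(np.pi/3),3)
E
python3 - <<'E'
from h import *
im=cv2.imread("pics/top0.png"); hsv=cv2.cvtColor(im,cv2.COLOR_BGR2HSV)
H,S,V=[hsv[:,:,i].astype(int) for i in range(3)]
roi=np.zeros(H.shape,bool); roi[95:300,140:540]=1
for n,m,z in [("brass",(S>130)&(H>10)&(H<30)&(V>110),.0),("black",(V<45),.036),("white",(V>190)&(S<40),.014),("wood",(S>90)&(H<14),.012),("green",(S>100)&(H>50)&(H<90),0)]:
    for c in blobs(m&roi,40):
        r=cv2.minAreaRect(c); print(n,np.round(r[0],1),np.round(r[1],1),round(r[2]),ray("top",r[0],z).round(4),[ray("top",q,z)[:2].round(3).tolist() for q in cv2.boxPoints(r)] if n=="wood" else "")
cv2.imwrite("pics/crop.png",cv2.resize(im[100:310,140:530],None,fx=2.05,fy=2.05,interpolation=cv2.INTER_CUBIC))
w=cv2.resize(im[240:285,440:495],None,fx=7,fy=7,interpolation=cv2.INTER_CUBIC)
w2=cv2.resize(im[145:225,380:470],None,fx=4.4,fy=4.4); h=min(w.shape[0],w2.shape[0])
cv2.imwrite("pics/crop2.png",np.hstack([w[:h],w2[:h]]))
E
```

```text
brass [170.  257.5] [21. 22.] 90 [0.4082 0.313  0.    ] 
brass [399.5 246.5] [13. 13.] 90 [ 0.4434 -0.1703  0.    ] 
brass [325.6 145.9] [66.1 36.9] 61 [ 0.6554 -0.0086  0.    ] 
black [360.3 287.8] [22.6 23.3] 45 [ 0.3539 -0.086   0.036 ] 
black [313.5 245.5] [15. 15.] 90 [0.4383 0.0118 0.036 ] 
black [241.5 240.5] [15. 15.] 90 [0.4449 0.1597 0.036 ] 
white [273.7 285.4] [20.1  8.9] 63 [0.3547 0.0926 0.014 ] 
white [467.4 266.8] [10.8  8.9] 18 [ 0.4032 -0.3117  0.014 ] 
white [215.5 159.5] [62.2 62.2] 45 [0.6165 0.2228 0.014 ] 
wood [325.8 146. ] [67.5 37.7] 61 [ 0.6524 -0.0089  0.012 ] [[0.695, 0.062], [0.736, -0.008], [0.61, -0.079], [0.57, -0.01]]
green [512. 204.] [24. 28.] 90 [ 0.5406 -0.4101  0.    ]
```

View pics/crop.png

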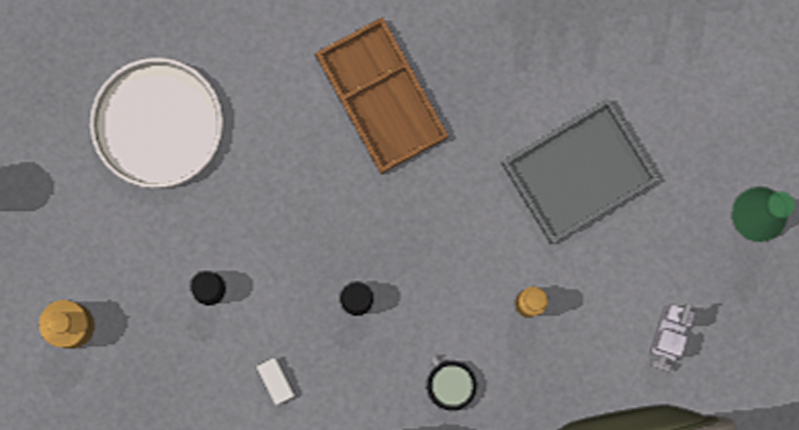

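View pics/crop2.png

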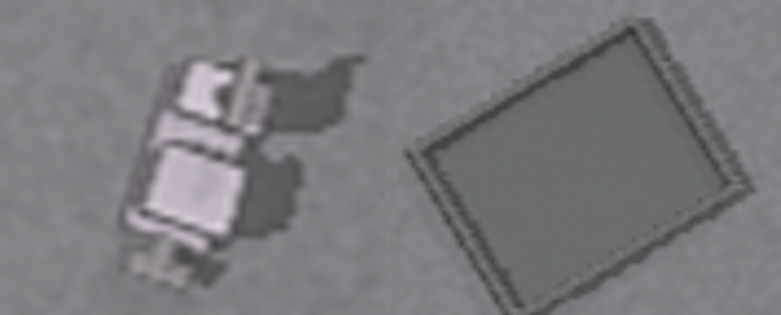

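The crop shows two plain black stoppers, the grey undivided tray, and the box's narrow bay at its far upper-left end. The round green-faced thing at top-view (360,288) and the white block at (274,285) aren't part of the job. The boss's upright screw is at its image-top end and its horizontal screw at the bottom.

Run:
```python
from h import *
c=optics.calibration("top");print("cam",(-cv2.Rodrigues(c["rvec"])[0].T@c["tvec"]).round(3))
for n,uv,z in [("L",(170.5,257.5),.019),("S",(400,246.5),.018),("sa",(241.5,240.5),.016),("sb",(314,245.5),.016),("bossface",(467.7,266.8),.032),("dish rim",(216.8,160),.014),("beaker",(118,188),.03)]:
    print(n,ray("top",uv,z).round(4))
T=np.array([ray("top",q,.012)[:2] for q in [(438,149.1),(385.7,179.5),(410.7,218.5),(463.4,187.5)]])
print("tray",T.mean(0).round(4),[np.linalg.norm(T[i]-T[i-1]).round(3) for i in range(4)],np.degrees(np.arctan2(*(T[0]-T[1])[::-1])).round(1))
f=lambda x,y:ray("top",(440+x/7,240+y/7),.032)[:2]
d=f(130,215)-f(185,65);print("boss edge",np.degrees(np.arctan2(d[1],d[0])))
# side view checks: brass, black and grey centres
im=cv2.imread("pics/side0.png"); hsv=cv2.cvtColor(im,cv2.COLOR_BGR2HSV);H,S,V=[hsv[:,:,i].astype(int) for i in range(3)]
r=np.zeros(H.shape,bool); r[180:380,220:400]=1
for n,m,z in [("brass",(S>130)&(H>10)&(H<30)&(V>90),.026),("black",V<45,.018)]:
    for b in blobs(m&r,60):
        x,y,w,h=cv2.boundingRect(b);print(n,(x,y,w,h),ray("side",(x+w/2-.5,y+h/2-.5),z).round(3))
```

```text
cam [0.344 0.006 1.268]
L [0.4073 0.3073 0.019 ]
S [ 0.4421 -0.1689  0.018 ]
sa [0.4465 0.1622 0.016 ]
sb [0.4398 0.0109 0.016 ]
bossface [ 0.4024 -0.3077  0.032 ]
dish rim [0.6155 0.2201 0.014 ]
beaker [0.5478 0.4187 0.03  ]
tray [ 0.5775 -0.2197] [np.float64(0.098), np.float64(0.13), np.float64(0.098), np.float64(0.131)] -58.2
boss edge 160.3428861528601
brass (232, 335, 29, 37) [0.405 0.305 0.026]
brass (374, 195, 11, 23) [ 0.442 -0.172  0.026]
black (277, 284, 16, 20) [0.445 0.163 0.018]
black (328, 241, 14, 19) [0.441 0.008 0.018]
```

Sizes and both views agree to within about 3 mm. Off to the large weight.

```bash
cat > t.py <<'E'
import sys; from h import *
a=[float(v) for v in sys.argv[1:5]]; s=state()
M=R.from_quat(s["tool_rot"]).as_matrix()
print(*go(a[:3],np.radians(a[3])),"jaw",np.degrees(np.arctan2(M[1,1],M[0,1])).round(1),s["time_s"],s["tool_pos"].round(4))
E
python3 t.py .407 .307 .12 -65
```

```text
[ 2.493 -3.278  0.599] [-0.001 -0.     0.   ] jaw -65.0 0.1 [ 0.2326 -0.4981  0.2388]
```

```bash
A='[[0,0.62,-0.82,0,0,0,0],[0,0.62,-0.82,0,0,0,0],[0,0.62,-0.82,0,0,0,0],[0,0.62,-0.82,0,0,0,0],[0,0.62,-0.82,0,0,0,0],[0,0.62,-0.82,0,0,0,0]]'
python3 -m crank '[[0,0.62,-0.82,0,0,0,0],[0,0.62,-0.82,0,0,0,0],[0,0.62,-0.82,0,0,0,0],[0,0.62,-0.82,0,0,0,0],[0,0.62,-0.82,0,0,0,0],[0,0.62,-0.82,0,0,0,0]]' 60
python3 t.py .407 .307 .12 -65
```

```text
time_s: 0.6
tool_pos: [0.2759, -0.2915, 0.2393]
tool_rot: [0.976, 0.218, 0.0, -0.001]
wrist_force: [-0.0, -1.3, -0.6]
grip_width: 0.0853
grasp_force: 0.0
[ 1.868 -2.426  0.604] [-0.002 -0.001  0.004] jaw -64.8 0.6 [ 0.2759 -0.2915  0.2393]
```

```bash
python3 -m crank '[[0,0.62,-0.82,0,0,0,0],[0,0.62,-0.82,0,0,0,0],[0,0.62,-0.82,0,0,0,0],[0,0.62,-0.82,0,0,0,0],[0,0.62,-0.82,0,0,0,0],[0,0.62,-0.82,0,0,0,0]]' >/dev/null
python3 -m crank '[[0,0.62,-0.82,0,0,0,0],[0,0.62,-0.82,0,0,0,0],[0,0.62,-0.82,0,0,0,0],[0,0.62,-0.82,0,0,0,0],[0,0.62,-0.82,0,0,0,0],[0,0.62,-0.82,0,0,0,0]]' >/dev/null
python3 -m crank '[[0,0.62,-0.8,0.2,0,0,0],[0,0.62,-0.8,0.4,0,0,0],[0,0.62,-0.8,0.6,0,0,0],[0,0.62,-0.8,0.6,0,0,0],[0,0.62,-0.8,0.6,0,0,0],[0,0.62,-0.8,0.6,0,0,0],[0,0.62,-0.8,0.6,0,0,0],[0,0.62,-0.8,0.6,0,0,0]]' 
python3 t.py .407 .307 .023 -65
```

```text
time_s: 2.27
tool_pos: [0.4062, 0.3023, 0.118]
tool_rot: [0.976, 0.217, -0.001, 0.0]
wrist_force: [-0.4, -0.1, -0.8]
grip_width: 0.0857
grasp_force: 0.0
[ 0.015 -0.02   0.475] [0.    0.003 0.002] jaw -64.9 2.2667 [0.4062 0.3023 0.118 ]
```

```bash
python3 -m crank '[[0,0.01,-0.02,0.15,0,0,0],[0,0.01,-0.02,0.3,0,0,0],[0,0.01,-0.02,0.4,0,0,0],[0,0.01,-0.02,0.47,0,0,0],[0,0.01,-0.02,0.47,0,0,0],[0,0.01,-0.02,0.47,0,0,0]]' 60
python3 -m crank '[[255,0,0,0,0,0,0],[255,0,0,0,0,0,0],[255,0,0,0,0,0,0],[255,0,0,0,0,0,0],[255,0,0,0,0,0,0],[255,0,0,0,0,0,0],[255,0,0,0,0,0,0],[255,0,0,0,0,0,0],[255,0,0,0,0,0,0]]' 60
```

```text
time_s: 2.77
tool_pos: [0.407, 0.3059, 0.0261]
tool_rot: [0.976, 0.216, 0.0, 0.0]
wrist_force: [-0.8, 0.3, 0.3]
grip_width: 0.0856
grasp_force: 0.0
time_s: 3.52
tool_pos: [0.4074, 0.3065, 0.0271]
tool_rot: [0.976, 0.217, 0.002, 0.0]
wrist_force: [-0.3, -6.6, 12.4]
grip_width: 0.0457
grasp_force: 59.7
```

```bash
python3 -m crank '[[255,0,0,-0.1,0,0,0],[255,0,0,-0.2,0,0,0],[255,0,0,-0.3,0,0,0],[255,0,0,-0.4,0,0,0],[255,0,0,-0.5,0,0,0],[255,0,0,-0.5,0,0,0],[255,0,0,-0.5,0,0,0]]'
python3 t.py .6294 -.022 .12 -65;  python3 - <<'E'
from h import *
im=optics.get_image("side")[:,:,::-1]; cv2.imwrite("pics/s1.png",im[150:450,60:460])
E
```

```text
time_s: 4.1
tool_pos: [0.4063, 0.3068, 0.1254]
tool_rot: [0.976, 0.217, 0.001, -0.0]
wrist_force: [0.7, -0.9, -4.1]
grip_width: 0.0454
grasp_force: 64.1
[0.315 1.961 0.027] [-0.    -0.001  0.001] jaw -65.0 4.1 [0.4063 0.3068 0.1254]
```

View pics/s1.png

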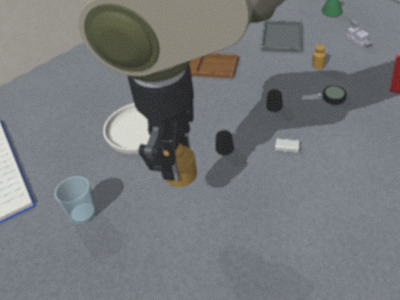

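The side crop shows the large weight held upright, base near (180,183), and the beaker untouched. On to the wide bay.

```bash
python3 -m crank '[[255,0.03,0.2,0,0,0,0],[255,0.06,0.4,0,0,0,0],[255,0.1,0.6,0,0,0,0],[255,0.13,0.8,0,0,0,0],[255,0.16,0.98,0,0,0,0],[255,0.16,0.98,0,0,0,0]]' >/dev/null
python3 -m crank '[[255,0.03,0.2,0,0,0,0],[255,0.06,0.4,0,0,0,0],[255,0.1,0.6,0,0,0,0],[255,0.13,0.8,0,0,0,0],[255,0.155,0.98,0,0,0,0],[255,0.155,0.98,0,0,0,0],[255,0.155,0.98,0,0,0,0],[255,0.155,0.98,0,0,0,0]]'
python3 t.py .6294 -.022 .031 -65;  python3 - <<'E'
from h import *
im=optics.get_image("side")[:,:,::-1]; cv2.imwrite("pics/s2.png",cv2.resize(im[120:270,180:360],None,fx=3,fy=3))
E
```

```text
time_s: 5.32
tool_pos: [0.6284, -0.0215, 0.1233]
tool_rot: [0.976, 0.217, -0.002, -0.001]
wrist_force: [-0.3, -0.4, -3.6]
grip_width: 0.0452
grasp_force: 64.7
[0.005 0.006 0.461] [-0.003  0.003  0.   ] jaw -65.0 5.3167 [ 0.6284 -0.0215  0.1233]
```

View pics/s2.png

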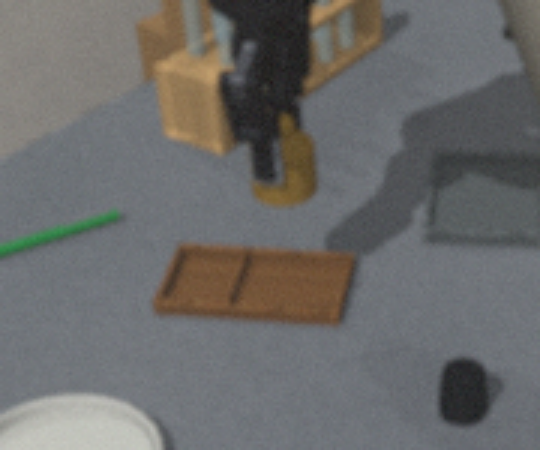

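The weight hangs upright at full depth over the wide bay, base near crop (285,203). Lowering.

```bash
python3 -m crank '[[255,0,0,0.12,0,0,0],[255,0,0,0.25,0,0,0],[255,0,0,0.35,0,0,0],[255,0,0,0.4,0,0,0],[255,0,0,0.42,0,0,0],[255,0,0,0.43,0,0,0],[255,0,0,0.43,0,0,0],[255,0,0,0.43,0,0,0]]'
```

```text
time_s: 6.03
tool_pos: [0.6299, -0.0217, 0.0405]
tool_rot: [0.976, 0.217, 0.001, 0.0]
wrist_force: [-0.5, 0.1, -4.3]
grip_width: 0.0449
grasp_force: 64.7
```

```bash
python3 -m crank '[[255,0,0,0.015,0,0,0],[255,0,0,0.03,0,0,0],[255,0,0,0.04,0,0,0],[255,0,0,0.04,0,0,0]]'
```

```text
time_s: 6.37
tool_pos: [0.6291, -0.0218, 0.0309]
tool_rot: [0.976, 0.217, -0.0, -0.0]
wrist_force: [0.5, -1.2, -4.1]
grip_width: 0.045
grasp_force: 64.7
```

```bash
python3 -m crank '[[255,0,0,0.005,0,0,0],[255,0,0,0.01,0,0,0],[255,0,0,0.01,0,0,0]]'
```

```text
time_s: 6.62
tool_pos: [0.6294, -0.0219, 0.0302]
tool_rot: [0.976, 0.217, 0.0, 0.0]
wrist_force: [-3.5, -0.0, 3.1]
grip_width: 0.0454
grasp_force: 65.5
```

```bash
python3 -m crank '[[0,0,0,0,0,0,0],[0,0,0,0,0,0,0],[0,0,0,0,0,0,0],[0,0,0,0,0,0,0],[0,0,0,0,0,0,0],[0,0,0,-0.15,0,0,0],[0,0,0,-0.3,0,0,0],[0,0,0,-0.45,0,0,0],[0,0,0,-0.45,0,0,0],[0,0,0,-0.45,0,0,0]]' 
python3 t.py .442 -.169 .12 -65;  python3 - <<'E'
from h import *
im=optics.get_image("side")[:,:,::-1]; cv2.imwrite("pics/s3.png",cv2.resize(im[170:270,200:330],None,fx=3,fy=3))
E
```

```text
time_s: 7.45
tool_pos: [0.63, -0.0219, 0.121]
tool_rot: [0.976, 0.217, 0.002, 0.001]
wrist_force: [-1.3, 1.0, -1.8]
grip_width: 0.0852
grasp_force: 0.0
[-1.163  0.269  0.002] [ 0.002 -0.003  0.   ] jaw -65.0 7.45 [ 0.63   -0.0219  0.121 ]
```

View pics/s3.png

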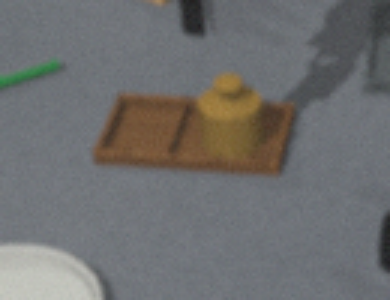

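The large weight stands upright in the wide bay, crop (230,120). Small weight next.

```bash
python3 -m crank '[[0,-0.2,0.05,0,0,0,0],[0,-0.4,0.1,0,0,0,0],[0,-0.6,0.14,0,0,0,0],[0,-0.6,0.14,0,0,0,0]]' >/dev/null
python3 -m crank '[[0,-0.2,0.05,0,0,0,0],[0,-0.4,0.1,0,0,0,0],[0,-0.56,0.13,0,0,0,0],[0,-0.56,0.13,0,0,0,0],[0,-0.56,0.13,0,0,0,0],[0,-0.56,0.13,0,0,0,0]]'
python3 t.py .442 -.17 .025 -65
```

```text
time_s: 8.33
tool_pos: [0.4422, -0.1687, 0.1188]
tool_rot: [0.976, 0.216, -0.0, -0.0]
wrist_force: [0.1, -0.1, -0.1]
grip_width: 0.0857
grasp_force: 0.0
[-0.004  0.006  0.469] [-0.001  0.     0.   ] jaw -65.0 8.3333 [ 0.4422 -0.1687  0.1188]
```

```bash
python3 -m crank '[[0,0,0.005,0.15,0,0,0],[0,0,0.005,0.3,0,0,0],[0,0,0.005,0.4,0,0,0],[0,0,0.005,0.47,0,0,0],[0,0,0.005,0.47,0,0,0],[0,0,0.005,0.47,0,0,0],[0,0,0.005,0.47,0,0,0]]' 40
python3 -m crank '[[255,0,0,0,0,0,0],[255,0,0,0,0,0,0],[255,0,0,0,0,0,0],[255,0,0,0,0,0,0],[255,0,0,0,0,0,0],[255,0,0,0,0,0,0],[255,0,0,0,0,0,0],[255,0,0,0,0,0,0],[255,0,0,0,0,0,0],[255,0,0,0,0,0,0]]' 40
python3 -m crank '[[255,0,0,-0.1,0,0,0],[255,0,0,-0.2,0,0,0],[255,0,0,-0.3,0,0,0],[255,0,0,-0.4,0,0,0],[255,0,0,-0.5,0,0,0],[255,0,0,-0.5,0,0,0],[255,0,0,-0.5,0,0,0]]'
python3 t.py .6893 .0121 .12 -65
```

```text
time_s: 8.92
tool_pos: [0.4432, -0.1696, 0.0259]
tool_rot: [0.976, 0.217, 0.0, 0.0]
wrist_force: [0.0, 0.4, 0.5]
grip_width: 0.0858
grasp_force: 0.0
time_s: 9.75
tool_pos: [0.4424, -0.1698, 0.0259]
tool_rot: [0.976, 0.217, 0.0, 0.0]
wrist_force: [-1.1, 1.2, 5.6]
grip_width: 0.0282
grasp_force: 39.1
time_s: 10.33
tool_pos: [0.4424, -0.1698, 0.1256]
tool_rot: [0.976, 0.217, 0.0, 0.001]
wrist_force: [-0.9, 0.4, -1.6]
grip_width: 0.0283
grasp_force: 40.2
[ 1.503 -0.302  0.029] [ 0.001 -0.001  0.   ] jaw -65.0 10.3333 [ 0.4424 -0.1698  0.1256]
```

```bash
python3 -m crank '[[255,0.19,-0.04,0,0,0,0],[255,0.38,-0.08,0,0,0,0],[255,0.57,-0.12,0,0,0,0],[255,0.75,-0.15,0,0,0,0],[255,0.75,-0.15,0,0,0,0]]' >/dev/null
python3 -m crank '[[255,0.19,-0.04,0,0,0,0],[255,0.38,-0.08,0,0,0,0],[255,0.57,-0.12,0,0,0,0],[255,0.75,-0.15,0,0,0,0],[255,0.75,-0.15,0,0,0,0],[255,0.75,-0.15,0,0,0,0],[255,0.75,-0.15,0,0,0,0]]'
python3 t.py .6893 .0121 .03 -65;  python3 - <<'E'
from h import *
im=optics.get_image("side")[:,:,::-1]; cv2.imwrite("pics/s4.png",cv2.resize(im[110:260,180:360],None,fx=3,fy=3))
im=optics.get_image("top")[:,:,::-1]; cv2.imwrite("pics/t4.png",im)
E
```

```text
time_s: 11.33
tool_pos: [0.6878, 0.0111, 0.1234]
tool_rot: [0.976, 0.217, -0.002, -0.0]
wrist_force: [-0.2, -1.3, -1.9]
grip_width: 0.028
grasp_force: 40.2
[ 0.01  -0.     0.467] [-0.002  0.003  0.   ] jaw -65.0 11.3333 [0.6878 0.0111 0.1234]
```

View pics/s4.png

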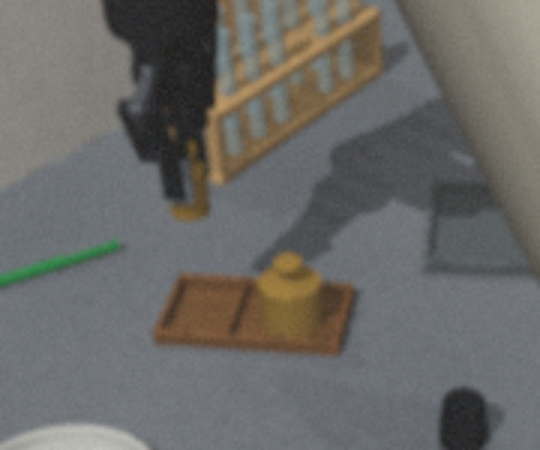

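The small weight hangs upright over the narrow bay, crop (188,212), and the large one still stands in the wide bay.

```bash
python3 -m crank '[[255,0.01,0,0.12,0,0,0],[255,0.01,0,0.25,0,0,0],[255,0.01,0,0.35,0,0,0],[255,0.01,0,0.4,0,0,0],[255,0.01,0,0.44,0,0,0],[255,0.01,0,0.46,0,0,0],[255,0.01,0,0.46,0,0,0]]'
python3 -m crank '[[255,0,0,0.005,0,0,0],[255,0,0,0.01,0,0,0],[255,0,0,0.01,0,0,0]]'
```

```text
time_s: 12.02
tool_pos: [0.6906, 0.012, 0.0334]
tool_rot: [0.976, 0.216, 0.0, -0.0]
wrist_force: [0.2, -0.1, -2.1]
grip_width: 0.0284
grasp_force: 40.2
time_s: 12.27
tool_pos: [0.6909, 0.0123, 0.032]
tool_rot: [0.976, 0.217, 0.001, 0.0]
wrist_force: [0.2, -0.5, -2.0]
grip_width: 0.028
grasp_force: 40.2
```

```bash
python3 -m crank '[[255,0,0,0.005,0,0,0],[255,0,0,0.01,0,0,0],[255,0,0,0.01,0,0,0]]'
```

```text
time_s: 12.52
tool_pos: [0.6906, 0.0124, 0.0292]
tool_rot: [0.976, 0.217, -0.0, -0.0]
wrist_force: [0.3, -0.1, -1.5]
grip_width: 0.028
grasp_force: 40.2
```

```bash
python3 -m crank '[[0,0,0,0.002,0,0,0],[0,0,0,0.002,0,0,0],[0,0,0,0.002,0,0,0],[0,0,0,0.002,0,0,0],[0,0,0,0.002,0,0,0],[0,0,0,-0.15,0,0,0],[0,0,0,-0.3,0,0,0],[0,0,0,-0.45,0,0,0],[0,0,0,-0.45,0,0,0],[0,0,0,-0.45,0,0,0]]' 
python3 t.py .446 .1625 .12 -65;  python3 - <<'E'
from h import *
im=optics.get_image("side")[:,:,::-1]; cv2.imwrite("pics/s5.png",cv2.resize(im[170:270,200:330],None,fx=3,fy=3))
E
```

```text
time_s: 13.35
tool_pos: [0.6913, 0.0123, 0.1214]
tool_rot: [0.976, 0.217, 0.002, 0.001]
wrist_force: [-1.3, 0.1, -0.6]
grip_width: 0.0853
grasp_force: 0.0
[-0.794 -1.2    0.002] [ 0.002 -0.003  0.   ] jaw -65.0 13.35 [0.6913 0.0123 0.1214]
```

View pics/s5.png

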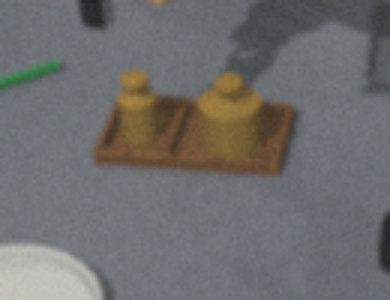

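Both weights stand upright in their bays, at crop (138,112) and (230,120). Now stopper_a.

```bash
python3 -m crank '[[0,-0.1,-0.15,0,0,0,0],[0,-0.2,-0.3,0,0,0,0],[0,-0.3,-0.45,0,0,0,0],[0,-0.4,-0.6,0,0,0,0],[0,-0.4,-0.6,0,0,0,0]]' >/dev/null
python3 -m crank '[[0,-0.1,-0.15,0,0,0,0],[0,-0.2,-0.3,0,0,0,0],[0,-0.3,-0.45,0,0,0,0],[0,-0.395,-0.6,0,0,0,0],[0,-0.395,-0.6,0,0,0,0],[0,-0.395,-0.6,0,0,0,0],[0,-0.395,-0.6,0,0,0,0]]'
python3 t.py .446 .1625 .025 -65
```

```text
time_s: 14.4
tool_pos: [0.4455, 0.1624, 0.1189]
tool_rot: [0.976, 0.217, -0.0, 0.0]
wrist_force: [0.4, -0.4, -0.3]
grip_width: 0.0853
grasp_force: 0.0
[0.003 0.001 0.469] [-0.     0.     0.001] jaw -65.0 14.4 [0.4455 0.1624 0.1189]
```

```bash
python3 -m crank '[[0,0,0,0.15,0,0,0],[0,0,0,0.3,0,0,0],[0,0,0,0.4,0,0,0],[0,0,0,0.48,0,0,0],[0,0,0,0.48,0,0,0],[0,0,0,0.48,0,0,0],[0,0,0,0.48,0,0,0]]' 30
python3 -m crank '[[255,0,0,0,0,0,0],[255,0,0,0,0,0,0],[255,0,0,0,0,0,0],[255,0,0,0,0,0,0],[255,0,0,0,0,0,0],[255,0,0,0,0,0,0],[255,0,0,0,0,0,0],[255,0,0,0,0,0,0],[255,0,0,0,0,0,0],[255,0,0,0,0,0,0]]' 30
python3 -m crank '[[255,0,0,-0.1,0,0,0],[255,0,0,-0.2,0,0,0],[255,0,0,-0.3,0,0,0],[255,0,0,-0.4,0,0,0],[255,0,0,-0.5,0,0,0],[255,0,0,-0.5,0,0,0],[255,0,0,-0.5,0,0,0]]'
python3 t.py .640 .2315 .12 -65
python3 - <<'E'
from h import *
im=optics.get_image("side")[:,:,::-1]; cv2.imwrite("pics/s6.png",cv2.resize(im[170:330,190:350],None,fx=3,fy=3))
E
```

```text
time_s: 14.98
tool_pos: [0.446, 0.1622, 0.0239]
tool_rot: [0.976, 0.216, 0.001, 0.0]
wrist_force: [0.3, 0.2, -0.0]
grip_width: 0.0854
grasp_force: 0.0
time_s: 15.82
tool_pos: [0.4452, 0.1626, 0.024]
tool_rot: [0.976, 0.217, 0.001, 0.0]
wrist_force: [-1.3, -1.2, 6.3]
grip_width: 0.0306
grasp_force: 29.4
time_s: 16.4
tool_pos: [0.4452, 0.1626, 0.1238]
tool_rot: [0.976, 0.217, 0.001, 0.0]
wrist_force: [-0.5, 0.5, -0.6]
grip_width: 0.0305
grasp_force: 30.1
[1.028 0.1   0.021] [ 0.001 -0.002  0.001] jaw -65.0 16.4 [0.4452 0.1626 0.1238]
```

View pics/s6.png

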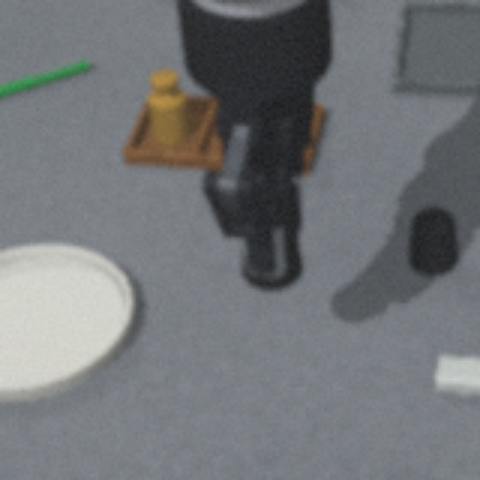

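The stopper is held upright, crop (270,260). Carry it to the dish; floor contact is expected at TCP z of about 0.027.

```bash
python3 -m crank '[[255,0.2,0.02,0,0,0,0],[255,0.4,0.04,0,0,0,0],[255,0.6,0.06,0,0,0,0],[255,0.8,0.08,0,0,0,0],[255,1,0.1,0,0,0,0],[255,1,0.1,0,0,0,0],[255,1,0.1,0,0,0,0],[255,1,0.1,0,0,0,0]]'
python3 t.py .638 .2305 .028 -65
python3 -m crank '[[255,0.01,0,0.12,0,0,0],[255,0.01,0,0.25,0,0,0],[255,0.01,0,0.35,0,0,0],[255,0.01,0,0.4,0,0,0],[255,0.01,0,0.44,0,0,0],[255,0.01,0,0.45,0,0,0],[255,0.01,0,0.45,0,0,0]]'
python3 -m crank '[[255,0,0,0.005,0,0,0],[255,0,0,0.01,0,0,0],[255,0,0,0.01,0,0,0]]'
```

```text
time_s: 17.12
tool_pos: [0.6336, 0.2288, 0.1214]
tool_rot: [0.976, 0.217, -0.002, -0.0]
wrist_force: [-0.9, -0.3, -0.9]
grip_width: 0.0306
grasp_force: 30.1
[0.025 0.002 0.467] [-0.001  0.003  0.001] jaw -65.0 17.1167 [0.6336 0.2288 0.1214]
time_s: 17.7
tool_pos: [0.6364, 0.2298, 0.0338]
tool_rot: [0.976, 0.217, 0.0, -0.0]
wrist_force: [-0.2, -0.1, 0.1]
grip_width: 0.0307
grasp_force: 30.1
time_s: 17.95
tool_pos: [0.6367, 0.2299, 0.032]
tool_rot: [0.976, 0.217, 0.001, 0.0]
wrist_force: [0.7, -0.1, -0.5]
grip_width: 0.0305
grasp_force: 30.1
```

```bash
python3 -m crank '[[255,0,0,0.01,0,0,0],[255,0,0,0.015,0,0,0],[255,0,0,0.02,0,0,0],[255,0,0,0.02,0,0,0]]'
```

```text
time_s: 18.28
tool_pos: [0.6365, 0.2299, 0.0271]
tool_rot: [0.976, 0.217, -0.0, -0.0]
wrist_force: [0.1, 0.7, -0.2]
grip_width: 0.0309
grasp_force: 30.1
```

```bash
python3 -m crank '[[0,0,0,0.003,0,0,0],[0,0,0,0.003,0,0,0],[0,0,0,0.003,0,0,0],[0,0,0,0.003,0,0,0],[0,0,0,0.003,0,0,0],[0,0,0,-0.15,0,0,0],[0,0,0,-0.3,0,0,0],[0,0,0,-0.45,0,0,0],[0,0,0,-0.45,0,0,0],[0,0,0,-0.45,0,0,0]]' 
python3 t.py .44 .01 .12 -65
```

```text
time_s: 19.12
tool_pos: [0.6372, 0.23, 0.1193]
tool_rot: [0.976, 0.217, 0.002, 0.0]
wrist_force: [0.0, -0.2, 0.0]
grip_width: 0.0853
grasp_force: 0.0
[-1.359  0.58  -0.008] [ 0.001 -0.004  0.   ] jaw -65.0 19.1167 [0.6372 0.23   0.1193]
```

```bash
python3 -m crank '[[0,-0.19,0.08,0,0,0,0],[0,-0.38,0.16,0,0,0,0],[0,-0.56,0.24,0,0,0,0],[0,-0.68,0.29,0,0,0,0],[0,-0.68,0.29,0,0,0,0]]' >/dev/null
python3 -m crank '[[0,-0.19,0.08,0,0,0,0],[0,-0.38,0.16,0,0,0,0],[0,-0.56,0.24,0,0,0,0],[0,-0.68,0.29,0,0,0,0],[0,-0.68,0.29,0,0,0,0],[0,-0.68,0.29,0,0,0,0],[0,-0.68,0.29,0,0,0,0]]'
python3 t.py .44 .01 .023 -65
python3 - <<'E'
from h import *
for n in("side","top"): cv2.imwrite(f"pics/{n}7.png",optics.get_image(n)[:,:,::-1])
im=cv2.imread("pics/side7.png");cv2.imwrite("pics/s7.png",cv2.resize(im[150:330,150:400],None,fx=3,fy=3))
E
```

```text
time_s: 20.12
tool_pos: [0.4397, 0.01, 0.117]
tool_rot: [0.976, 0.217, -0.0, -0.0]
wrist_force: [0.2, -0.4, -0.2]
grip_width: 0.0853
grasp_force: 0.0
[0.001 0.001 0.47 ] [-0. -0.  0.] jaw -65.0 20.1167 [0.4397 0.01   0.117 ]
```

View pics/s7.png

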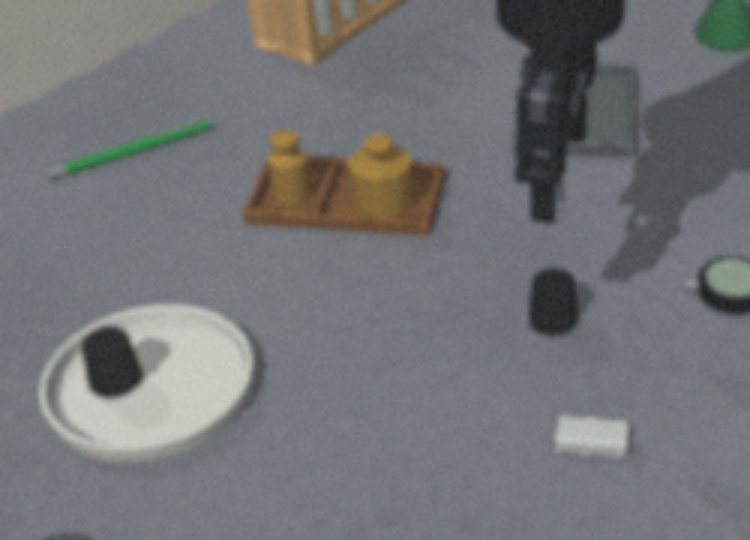

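Stopper_a is inside the dish, base near crop (115,385), with both weights in the box. I'll check its apparent lean against the projected vertical while fetching stopper_b.

```bash
python3 - <<'E'
from h import *
f=lambda p:((proj("side",p)-[150,150])*3).round(0)
print("base/top expected",f((.637,.23,.003)),f((.637,.23,.039)),"next",f((.591,.2087,.003)))
im=cv2.imread("pics/side7.png");m=im.max(2)<60;m[:,250:]=0;m[:240]=0;m[300:]=0
c=max(blobs(m,30),key=cv2.contourArea);print((np.array(cv2.minAreaRect(c)[0])-150)*3,cv2.minAreaRect(c)[1:])
E
python3 -m crank '[[0,0,0,0.15,0,0,0],[0,0,0,0.3,0,0,0],[0,0,0,0.4,0,0,0],[0,0,0,0.47,0,0,0],[0,0,0,0.47,0,0,0],[0,0,0,0.47,0,0,0],[0,0,0,0.47,0,0,0]]' 30
python3 -m crank '[[255,0,0,0,0,0,0],[255,0,0,0,0,0,0],[255,0,0,0,0,0,0],[255,0,0,0,0,0,0],[255,0,0,0,0,0,0],[255,0,0,0,0,0,0],[255,0,0,0,0,0,0],[255,0,0,0,0,0,0],[255,0,0,0,0,0,0],[255,0,0,0,0,0,0]]' 30
python3 -m crank '[[255,0,0,-0.1,0,0,0],[255,0,0,-0.2,0,0,0],[255,0,0,-0.3,0,0,0],[255,0,0,-0.4,0,0,0],[255,0,0,-0.5,0,0,0],[255,0,0,-0.5,0,0,0],[255,0,0,-0.5,0,0,0]]'
python3 t.py .591 .2087 .12 -65
```

```text
base/top expected [117. 381.] [106. 341.] next [189. 391.]
[109.65005493 360.45007324] ((20.87103271484375, 15.495159149169922), 71.56504821777344)
time_s: 20.8
tool_pos: [0.4398, 0.01, 0.0239]
tool_rot: [0.976, 0.217, 0.001, 0.0]
wrist_force: [0.7, 0.3, -0.2]
grip_width: 0.085
grasp_force: 0.0
time_s: 21.63
tool_pos: [0.4393, 0.0096, 0.0239]
tool_rot: [0.976, 0.217, 0.0, 0.0]
wrist_force: [-1.8, -0.2, 7.7]
grip_width: 0.0312
grasp_force: 29.3
time_s: 22.22
tool_pos: [0.4393, 0.0096, 0.1238]
tool_rot: [0.976, 0.217, 0.001, 0.0]
wrist_force: [-1.0, 0.2, -1.0]
grip_width: 0.0303
grasp_force: 30.2
[ 1.108 -0.581  0.02 ] [ 0.001 -0.001  0.   ] jaw -65.0 22.2167 [0.4393 0.0096 0.1238]
```

```bash
python3 -m crank '[[255,0.18,-0.1,0,0,0,0],[255,0.36,-0.19,0,0,0,0],[255,0.55,-0.29,0,0,0,0],[255,0.55,-0.29,0,0,0,0]]' >/dev/null
python3 -m crank '[[255,0.18,-0.1,0,0,0,0],[255,0.36,-0.19,0,0,0,0],[255,0.555,-0.29,0,0,0,0],[255,0.555,-0.29,0,0,0,0],[255,0.555,-0.29,0,0,0,0],[255,0.555,-0.29,0,0,0,0]]'
python3 -m crank '[[255,0,0,0.12,0,0,0],[255,0,0,0.25,0,0,0],[255,0,0,0.35,0,0,0],[255,0,0,0.4,0,0,0],[255,0,0,0.44,0,0,0],[255,0,0,0.46,0,0,0],[255,0,0,0.46,0,0,0]]'
python3 -m crank '[[255,0,0,0.005,0,0,0],[255,0,0,0.01,0,0,0],[255,0,0,0.01,0,0,0]]'
```

```text
time_s: 23.05
tool_pos: [0.5894, 0.2078, 0.1217]
tool_rot: [0.976, 0.217, -0.002, 0.0]
wrist_force: [-0.1, -0.1, -1.5]
grip_width: 0.0306
grasp_force: 30.2
time_s: 23.63
tool_pos: [0.5902, 0.2078, 0.0313]
tool_rot: [0.976, 0.216, -0.0, 0.0]
wrist_force: [-0.5, 0.2, -0.4]
grip_width: 0.0308
grasp_force: 30.2
time_s: 23.88
tool_pos: [0.5906, 0.2083, 0.0299]
tool_rot: [0.976, 0.217, 0.001, 0.0]
wrist_force: [-0.6, 0.6, -0.4]
grip_width: 0.0306
grasp_force: 30.2
```

```bash
python3 -m crank '[[255,0,0,0.005,0,0,0],[255,0,0,0.01,0,0,0],[255,0,0,0.012,0,0,0],[255,0,0,0.012,0,0,0]]'
python3 -m crank '[[0,0,0,0,0,0,0],[0,0,0,0,0,0,0],[0,0,0,0,0,0,0],[0,0,0,0,0,0,0],[0,0,0,0,0,0,0],[0,0,0,-0.15,0,0,0],[0,0,0,-0.3,0,0,0],[0,0,0,-0.45,0,0,0],[0,0,0,-0.45,0,0,0],[0,0,0,-0.45,0,0,0]]' 
python3 t.py .408 -.3097 .14 -110
```

```text
time_s: 24.22
tool_pos: [0.5903, 0.2084, 0.027]
tool_rot: [0.976, 0.217, 0.0, -0.0]
wrist_force: [0.2, 0.0, 0.7]
grip_width: 0.0306
grasp_force: 30.3
time_s: 25.05
tool_pos: [0.5909, 0.2084, 0.1185]
tool_rot: [0.976, 0.217, 0.002, 0.0]
wrist_force: [-0.1, -0.9, -0.5]
grip_width: 0.0853
grasp_force: 0.0
[-1.924  1.961 -0.112] [-0.    -0.003  0.75 ] jaw -65.0 25.05 [0.5909 0.2084 0.1185]
```

```bash
python3 -m crank '[[0,-0.14,0.14,-0.05,0,0,0],[0,-0.28,0.28,-0.1,0,0,0],[0,-0.42,0.42,-0.1,0,0,0],[0,-0.56,0.56,-0.1,0,0,0],[0,-0.65,0.65,-0.1,0,0,0]]' >/dev/null
python3 -m crank '[[0,-0.14,0.14,0,0,0,0],[0,-0.28,0.28,0,0,0,0],[0,-0.42,0.42,0,0,0,0],[0,-0.56,0.56,0,0,0,0],[0,-0.65,0.65,0,0,0,0]]' >/dev/null
python3 -m crank '[[0,-0.14,0.14,0,0,0,0.11],[0,-0.28,0.28,0,0,0,0.22],[0,-0.42,0.42,0,0,0,0.33],[0,-0.56,0.56,0,0,0,0.44],[0,-0.62,0.66,0,0,0,0.55],[0,-0.62,0.66,0,0,0,0.66],[0,-0.62,0.66,0,0,0,0.75],[0,-0.62,0.66,0,0,0,0.75],[0,-0.62,0.66,0,0,0,0.75],[0,-0.62,0.66,0,0,0,0.75]]'
python3 t.py .408 -.3097 .025 -110
python3 - <<'E'
from h import *
for n in("side","top"): cv2.imwrite(f"pics/{n}8.png",optics.get_image(n)[:,:,::-1])
a=cv2.imread("pics/side8.png");b=cv2.imread("pics/top8.png")
cv2.imwrite("pics/c8.png",np.hstack([cv2.resize(a[120:260,340:480],(400,400)),cv2.resize(b[130:330,400:600],(400,400))]))
E
```

```text
time_s: 26.72
tool_pos: [0.4081, -0.3089, 0.1363]
tool_rot: [0.985, -0.172, -0.0, -0.0]
wrist_force: [0.2, 0.1, -0.1]
grip_width: 0.0854
grasp_force: 0.0
[0.002 0.004 0.557] [-0.001  0.001  0.003] jaw -109.8 26.7167 [ 0.4081 -0.3089  0.1363]
```

View pics/c8.png

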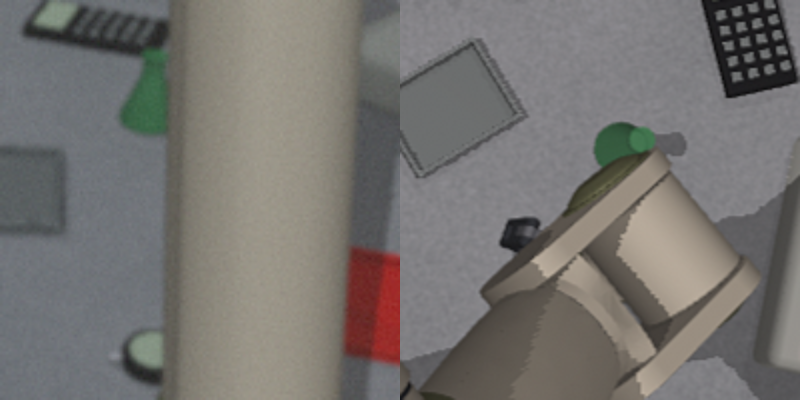

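The arm hides the boss in both views. I'll cross-check its position from the earlier unobstructed crop s1.png.

Run:
```python
from h import *
im=cv2.imread("pics/s1.png"); g=im.min(2); m=np.zeros(g.shape,bool); m[15:60,335:385]=1; m&=g>115
for c in blobs(m,15):
    x,y,w,h=cv2.boundingRect(c);u=np.array(cv2.minAreaRect(c)[0])+[60,150];print("side",x+60,y+150,w,h,ray("side",u,.02).round(3))
f=lambda x,z:np.r_[np.array([.4146,-.3121])+x*np.array([-.942,.336]),z]
for n,x,z in[("face c",.013,.032),("front base",.026,0),("screw top",-.018,.052),("side screw",.039,.015)]: print(n,proj("side",f(x,z)).round(1),proj("top",f(x,z)).round(1))
b=cv2.imread("pics/top0.png")[240:285,440:495]; m=b.min(2)>125
for c in blobs(m,8): r=cv2.minAreaRect(c);print("top",np.add(r[0],[440,240]).round(1),r[1],r[2])
cv2.imwrite("pics/c9.png",cv2.resize(im[10:65,325:395],None,fx=8,fy=8,interpolation=cv2.INTER_CUBIC))
```

```text
side 395 165 50 45 [ 0.406 -0.309  0.02 ]
face c [421.3 183.6] [467.7 266.8]
front base [423.2 196.8] [461.8 273.2]
screw top [413.6 171.1] [475.4 252.2]
side screw [427.8 194.2] [461.4 278.8]
top [480.5 265. ] (38.0, 27.0) 90.0
top [466. 262.] (44.0, 52.0) 90.0
```

View pics/c9.png

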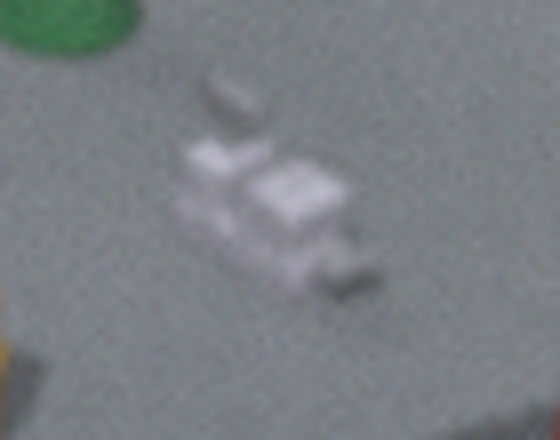

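The boss face centre at crop (297,190) is side-view (422,184), against (421.3,183.6) predicted. Both screws agree too, so I descend.

```bash
python3 -m crank '[[0,0,0,0.15,0,0,0],[0,0,0,0.3,0,0,0],[0,0,0,0.42,0,0,0],[0,0,0,0.5,0,0,0],[0,0,0,0.56,0,0,0],[0,0,0,0.56,0,0,0],[0,0,0,0.56,0,0,0],[0,0,0,0.56,0,0,0]]' 40
python3 -m crank '[[255,0,0,0,0,0,0],[255,0,0,0,0,0,0],[255,0,0,0,0,0,0],[255,0,0,0,0,0,0],[255,0,0,0,0,0,0],[255,0,0,0,0,0,0],[255,0,0,0,0,0,0],[255,0,0,0,0,0,0],[255,0,0,0,0,0,0],[255,0,0,0,0,0,0]]' 40
```

```text
time_s: 27.48
tool_pos: [0.4085, -0.3096, 0.0257]
tool_rot: [0.985, -0.173, 0.0, 0.0]
wrist_force: [0.3, -0.1, 0.0]
grip_width: 0.0852
grasp_force: 0.0
time_s: 28.32
tool_pos: [0.4083, -0.3095, 0.0254]
tool_rot: [0.985, -0.173, 0.0, 0.0]
wrist_force: [-1.3, 0.7, 6.6]
grip_width: 0.0249
grasp_force: 39.9
```

```bash
python3 -m crank '[[255,0,0,-0.1,0,0,0],[255,0,0,-0.2,0,0,0],[255,0,0,-0.3,0,0,0],[255,0,0,-0.4,0,0,0],[255,0,0,-0.5,0,0,0],[255,0,0,-0.5,0,0,0],[255,0,0,-0.5,0,0,0]]'
python3 t.py .5775 -.2197 .12 -148.2
```

```text
time_s: 28.9
tool_pos: [0.4083, -0.3094, 0.1252]
tool_rot: [0.985, -0.173, 0.001, 0.0]
wrist_force: [-0.1, 0.3, -1.6]
grip_width: 0.0253
grasp_force: 39.7
[ 0.642 -0.711  0.026] [ 0.    -0.001  0.637] jaw -110.0 28.9 [ 0.4083 -0.3094  0.1252]
```

```bash
python3 -m crank '[[255,0.12,-0.13,0,0,0,0.11],[255,0.24,-0.26,0,0,0,0.22],[255,0.36,-0.4,0,0,0,0.33],[255,0.48,-0.53,0,0,0,0.44],[255,0.6,-0.66,0,0,0,0.55],[255,0.64,-0.71,0,0,0,0.64],[255,0.64,-0.71,0,0,0,0.64],[255,0.64,-0.71,0,0,0,0.64],[255,0.64,-0.71,0,0,0,0.64]]'
python3 t.py .5775 -.2197 .029 -148.2
python3 - <<'E'
from h import *
a=optics.get_image("side")[:,:,::-1]; cv2.imwrite("pics/s10.png",cv2.resize(a[90:240,270:420],(600,600)))
E
```

```text
time_s: 29.65
tool_pos: [0.5759, -0.2199, 0.1238]
tool_rot: [0.873, -0.487, -0.001, 0.0]
wrist_force: [0.1, -0.3, -1.0]
grip_width: 0.025
grasp_force: 39.8
[ 0.004 -0.008  0.474] [ 0.001  0.002 -0.001] jaw -148.3 29.65 [ 0.5759 -0.2199  0.1238]
```

View pics/s10.png

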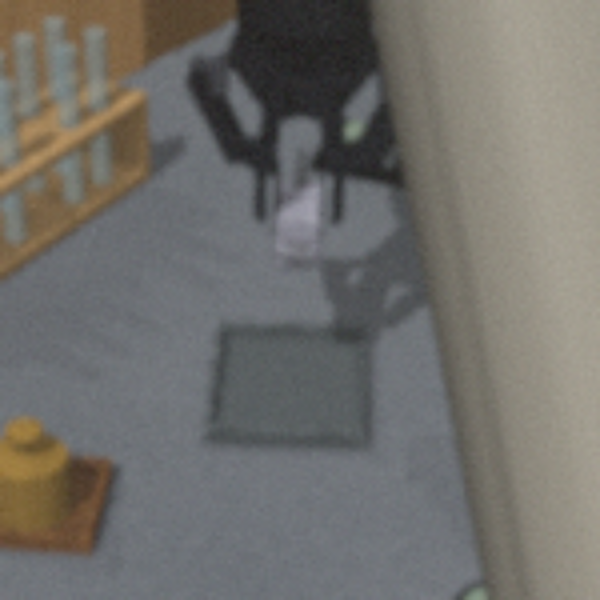

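The boss hangs level between the fingers over the grey tray, crop (298,225), screw up.

```bash
python3 -m crank '[[255,0,-0.008,0.12,0,0,0],[255,0,-0.008,0.25,0,0,0],[255,0,-0.008,0.35,0,0,0],[255,0,-0.008,0.4,0,0,0],[255,0,-0.008,0.43,0,0,0],[255,0,-0.008,0.45,0,0,0],[255,0,-0.008,0.45,0,0,0]]'
python3 -m crank '[[255,0,0,0.005,0,0,0],[255,0,0,0.01,0,0,0],[255,0,0,0.01,0,0,0]]'
```

```text
time_s: 30.28
tool_pos: [0.5783, -0.2192, 0.0351]
tool_rot: [0.873, -0.488, 0.0, 0.0]
wrist_force: [-0.0, -0.3, -1.0]
grip_width: 0.0251
grasp_force: 39.7
time_s: 30.53
tool_pos: [0.5786, -0.2189, 0.0335]
tool_rot: [0.873, -0.488, 0.001, 0.0]
wrist_force: [-0.3, 0.7, -1.0]
grip_width: 0.0251
grasp_force: 39.7
```

```bash
python3 -m crank '[[255,0,0,0.01,0,0,0],[255,0,0,0.02,0,0,0],[255,0,0,0.025,0,0,0],[255,0,0,0.025,0,0,0]]'
python3 -m crank '[[0,0,0,0,0,0,0],[0,0,0,0,0,0,0],[0,0,0,0,0,0,0],[0,0,0,0,0,0,0],[0,0,0,0,0,0,0],[0,0,0,-0.15,0,0,0],[0,0,0,-0.3,0,0,0],[0,0,0,-0.45,0,0,0],[0,0,0,-0.6,0,0,0],[0,0,0,-0.75,0,0,0]]' 
python3 -m crank '[[0,0,0,-0.1,0,0,0],[0,-0.2,0,-0.2,0,0,0],[0,-0.4,0,-0.2,0,0,0],[0,-0.6,0,-0.2,0,0,0],[0,-0.8,0,-0.2,0,0,0],[0,-0.8,0,-0.2,0,0,0]]'
python3 - <<'E'
from h import *
a=optics.get_image("side")[:,:,::-1]; cv2.imwrite("pics/s11.png",a)
b=optics.get_image("top")[:,:,::-1]; cv2.imwrite("pics/t11.png",b)
cv2.imwrite("pics/end.png",np.hstack([cv2.resize(a[110:370,90:440],(400,297)),cv2.resize(b[80:300,90:387],(400,297))]))
cv2.imwrite("pics/end2.png",np.vstack([np.hstack([cv2.resize(a[110:370,90:440],(400,300)),cv2.resize(b[80:300,90:387],(400,300))]),np.hstack([cv2.resize(a[150:225,300:400],(400,300)),cv2.resize(b[140:230,375:495],(400,300))])]))
E
```

```text
time_s: 30.87
tool_pos: [0.5784, -0.2187, 0.0284]
tool_rot: [0.873, -0.488, 0.0, 0.0]
wrist_force: [-1.9, 1.2, 3.8]
grip_width: 0.0248
grasp_force: 40.3
time_s: 31.7
tool_pos: [0.5781, -0.2186, 0.1794]
tool_rot: [0.873, -0.488, -0.0, -0.0]
wrist_force: [1.0, -0.6, -0.2]
grip_width: 0.0855
grasp_force: 0.0
time_s: 32.2
tool_pos: [0.4908, -0.0775, 0.2184]
tool_rot: [0.874, -0.486, -0.001, -0.0]
wrist_force: [1.1, 0.4, 0.8]
grip_width: 0.0852
grasp_force: 0.0
```

View pics/end2.png

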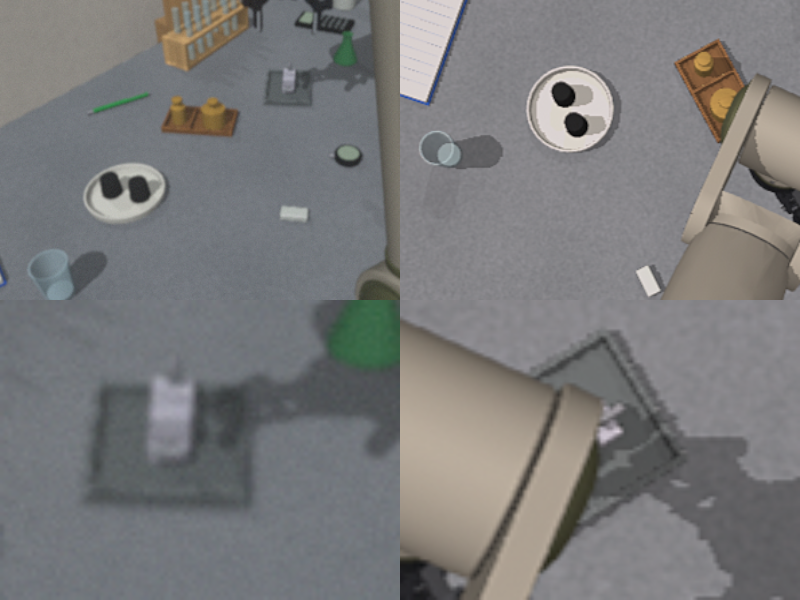

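The weights stand in their bays at montage (177,112) and (213,115), and both stoppers stand in the dish at (110,185) and (139,188). The boss lies in the grey tray with its screw up, at (170,415). The beaker and flask are where they were and the arm is clear, so I'm handing in.

```bash
python3 -m crank '[[0,0,0,0,0,0,0],[0,0,0,0,0,0,0],[0,0,0,0,0,0,0],[0,0,0,0,0,0,0]]' >/dev/null
python3 -c "from rig import ctrl; print(ctrl.finish_job())"
```

```text
the job is handed in; nothing more can be done
None
```

I handed the job in after about 33 s of robot time: both weights are in their bays, both stoppers are in the dish, the boss head is in the grey tray with its screw up, and the beaker and flask were not touched.

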